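# Switch off the press station and sweep its bed clear

## Task

Switch the press station off by turning the selector lever on its control box to the ring mark, clicked home there; only then sweep the four white offcuts off the bed into the chip tray along its front edge with the scraper block, not touching them with the fingers. Finally stand the scraper block back on the bench where you found it. Leave the bottle, the frame corner and the tape measure alone.

Things in the scene. Friction and masses are not known exactly. Their poses are not given: they have to be found in the camera images.
- switch_box: grey control box, 130 x 130 mm, fixed, its aluminium top plate 78 mm above the bench. Origin: centre of its underside, on the selector's upright axis; x points to the ring mark. Black marks on the plate about 53 mm from the axis: ring (off); clockwise from it, seen from above, one bar at 45 and two bars at 90 degrees; a chevron (jog) 45 degrees anticlockwise
- selector (a joint): lever angle: 0 at the ring, grows clockwise seen from above: 0.785 one bar, 1.571 two bars, -0.785 chevron; stops 0.06 beyond the outer marks. Found at one bar or two bars (rarely caught between them). A sprung detent holds it at each mark: leaving one takes about 0.12 N m (4 N at 30 mm from the axis); past halfway the lever snaps on by itself to the next mark
- selector_tip (a point): middle of the top edge of the lever's pointing end, 42 mm from the axis, 114 mm above the bench; x along the lever outwards, z up. The lever is a black bar 14 mm wide with a white line on top towards that end, from 18 mm behind the axis to 42 mm ahead, 88 to 114 mm above the bench, on a round hub of radius 19 mm, top at 90 mm. Push it from the side or pinch it from above
- ring_mark (a point): centre of the black ring mark (off), 17 mm across, printed on the control box's top plate
- bed: press station, fixed: dark steel bed 260 (x) x 320 (y) mm, top 60 mm above the bench. Origin: centre of the bed, at bench level, z up; its front edge, with the chip tray, is at x -130 mm. Bed at y over -85 mm is clear but for the offcuts. A small clamping lever stands on it at x -90 to -30, y -155 to -95 mm, up to 105 mm above the bench
- clamp_foot (a point): underside of the raised foot of the station's pneumatic clamp, at bed x 45, y -130 mm, 146 mm above the bench; foot radius 22 mm; axes as the bed's. Around it the fixed clamp frame, 0.40 m high: column at bed x -15 to 105, y -230 to -160 mm; arm above the foot at y -230 to -100 mm
- tray (a point): middle of the floor of the open sheet-steel chip tray, 4 mm above the bench; axes as the bed's. Inside 107 (x) x 294 (y) mm, from the bed's front edge (bed x -130 mm) to bed x -237 mm; front wall 65 mm, end walls 55 mm above the bench
- scraper: scraper block, standing loose on the bench, 150 g (may vary): black rubber foot 130 (x) x 30 (y) x 28 mm high, on it a wooden grip 100 (x) x 22 (y) mm, from 28 to 73 mm above its underside. Origin = centre of the underside, z up. Grip it across y
- offcut0: white plastic profile offcut, 26 x 22 mm and 15 mm high (a 9 mm thick foot with a rib on one side), 11 g, loose; lies on the bed at first, origin = centre of its underside as it first lies, z up, x along its length; may tumble when it drops into the tray
- offcut1: white plastic profile offcut, 30 x 19 mm and 15 mm high (a 9 mm thick foot with a rib on one side), 11 g, loose; lies on the bed at first, origin = centre of its underside as it first lies, z up, x along its length; may tumble when it drops into the tray
- offcut2: white plastic profile offcut, 24 x 23 mm and 16 mm high (a 9 mm thick foot with a rib on one side), 11 g, loose; lies on the bed at first, origin = centre of its underside as it first lies, z up, x along its length; may tumble when it drops into the tray
- offcut3: white plastic profile offcut, 28 x 20 mm and 15 mm high (a 9 mm thick foot with a rib on one side), 11 g, loose; lies on the bed at first, origin = centre of its underside as it first lies, z up, x along its length; may tumble when it drops into the tray
- cleaner: white cleaner bottle with a blue cap, 60 mm diameter, 170 mm high, loose; origin at the centre of its underside; not to be disturbed
- corner_sample: L-shaped white window-frame corner, 120 x 120 mm, legs 50 mm wide, 46 mm high, loose; origin at the underside, middle of the 120 mm square; not to be disturbed
- tape_measure: black and yellow tape measure, 68 x 38 mm, 60 mm high, loose; origin at the centre of its underside; not to be disturbed
Things that resemble listed ones, but are neither listed nor needed, are in the scene too. Of the things that look like the switch_box, the larger one is meant. Of the things that look like the scraper, take the one that is nearest to the robot's base at the start.

How it is judged:
By the outcome, as a careful person would: the job done as asked, in the order asked, and still so for the second after the job is handed in, with the robot touching nothing.
It also fails if it takes over 67 s, if anything falls off the work surface, if the arm or the gripper's body presses on something with over 40 N, if the wrist force passes 120 N, or if a joint passes its speed limit or range.

## Robot

A 6-joint arm with a two-finger parallel gripper is mounted at the origin on the work surface. World frame = base frame: x ahead of the robot, y to its left, z up, the work surface at z = 0. Lengths are in m, angles in rad, forces in N, time in s.
With the tool pointing down it reaches from about 0.3 to 0.875 m from the base axis. Payload 6.4 kg.
Tool frame: the origin (TCP) lies midway between the tips of the shut fingers; the grasp point (between the pads) lies 19 mm behind it; z points along the fingers, y is the line along which they close (so a half turn about z gives the same grasp; the last joint's range is limited). The gripper opens to 85 mm and grips with 20 to 120 N. Pads are 22 mm wide; open, the fingers measure 114 mm over their backs; the gripper's body (76 mm by 85 mm) begins 54 mm behind the grasp point. The pads swing forward as they close: fully open they stand 13 mm farther back than shut.
Start: joints at [0.925, 0.181, 1.607, -0, 1.354, -0.206], TCP at [0.245, 0.52, 0.231] pointing down, gripper open.
Joint ranges: [-2.99, 2.99], [-0.89, 2.07], [0.3, 2.58], [-1.14, 4.28], [0, 2.63], [-3.12, 3.12]. Speed limits (rad/s): [2.57, 2.57, 3.01, 3.14, 3.14, 3.14].

## Interface

Orientations are given as a unit quaternion [w, x, y, z].
In Python, from bench import * gives the robot as it stands.
- The arm moves only by the tool play_rows, never from a script. Its argument "plan" is a list of rows, each a list of 3 entries, a list of its own where there are three numbers: the finger opening in mm, from 0 to 85.4, then the shift along the tool's x, y, z normalised to -1 to 1, where 1 is 40 cm, then the turn about the tool's z normalised to -1 to 1, where 1 is pi rad. A call has 1 to 10 rows; each row is the pose to reach, as a shift and turn from the pose commanded when the call began, along the tool's axes at that moment, turning the shorter way round; what a row does not reach only later rows make up. A row lasts 1/10 s, in which the tool goes at most 50 mm and 8.59 degrees, less where a joint would pass 70% of its speed; a pose out of reach is approached as far as the arm can. A call with a number of a shift or a turn outside -1 to 1 is refused whole. A call with a gripper value outside its range is refused whole. The fingers move at their own pace and stop on an object; the grip force is fixed at half the most. Time passes only in rows, so rows that repeat a pose let the fingers close. It gives the time, the measured TCP pose, the force, the opening and the grip force at its end, in the units of the state.
- get_obs(): the state, without advancing time (a new reading comes with each control period).
- camera(name): name is "scene" or "top"; returns a dict with "image" (420x560x3 uint8, red, green, blue), "range_z" (420x560 float32, m along the optical axis (not along the pixel's ray), 0 where there is no reading), "intrinsics" (3x3 intrinsics, pixels), "rvec" (rotation vector, rad) and "tvec" (3), from world to camera coordinates, as OpenCV has them. Camera axes: x right, y down, z forward; pixel columns grow to the right and rows downward; lengths in m; the calibration is good to about 2 mm. A picture is of the moment at which its call begins.
- hand_in(): hands the job in; it is judged then, once.
Trained networks look in a picture, given as the dict that the camera call returned (one of the last four; its "shot" number tells which), for a name from the list of things; names that differ only in an ending like _2 or _b are one class to them, and where a whole thing is asked for, a point or a joint stands for the part that bears it (a point fixed in the world has none). Each returns a list of dicts, best first, with "conf" (0 to 1); they miss things now and then, are a little off and sometimes report something else, mostly with a low value. They report only what shows in the picture. A call takes as long as a camera call. They do not tell look-alikes from the thing itself.
- search_frame(picture, label): "rect" ([centre column, centre row, width, height] in pixels, round what is visible of it).
- masks_of(picture, label): "mask" (420x560 bool, what is visible of it) and "rect" ([centre column, centre row, width, height] in pixels, round what is visible of it).
The state is a dict: "time_s": time; "q": joint angles; "dq": joint speeds; "joint_efforts": joint torques, N m; "eef_pos": TCP position; "eef_rot": TCP orientation; "wrist_force": force on the tool from outside, world axes, zero at the start; "torque": the same for the moment, N m; "opening": opening from 0.0 (shut) to 1.0 (fully open); "grasp_force": force on a finger pad.
Only numpy, scipy, OpenCV 4.12 (cv2) and the standard library are available. Lean on these libraries where they do the work, as an engineer would, in place of code of your own. Each camera call takes 0.05 s, during which the arm holds its last target. There are 200 camera calls.

## Working session

There is one attempt and no reset: what is moved stays moved. The work goes in short steps, Python scripts to look and compute and a tool call to move; the robot and the scene stay as the last step left them, time stands still between calls to the robot, and variables do not carry over. Pictures are saved under pics/ and viewed, at most 10 in all, crops included, and the job is handed in when it is done.

Besides the shell and the picture viewer there is one more tool, called by a JSON object that holds its "name" and its "arguments", one argument or row to a line. play_rows: Moves the arm, as the interface text tells. Its arguments: {"type":"object","properties":{"plan":{"type":"array","items":{"type":"array"}}},"required":["plan"]}

```bash
ls; mkdir -p pics; cat > h.py <<'E'
from bench import *
import numpy as np, cv2
def save(c,n): cv2.imwrite('pics/'+n, c['image'][:,:,::-1])
def world(c):
    z=c['range_z']; K=c['intrinsics']; R=cv2.Rodrigues(np.array(c['rvec'],float))[0]; t=np.array(c['tvec'],float).ravel()
    v,u=np.mgrid[:z.shape[0],:z.shape[1]]
    P=np.stack([(u-K[0][2])/K[0][0]*z,(v-K[1][2])/K[1][1]*z,z],-1)
    W=(P-t)@R; W[z<=0]=np.nan
    return W
def ray(c,u,v,h):
    K=np.array(c['intrinsics']); R=cv2.Rodrigues(np.array(c['rvec'],float))[0]; t=np.array(c['tvec'],float).ravel()
    d=R.T@np.linalg.solve(K,[u,v,1]); o=-R.T@t
    return o+d*(h-o[2])/d[2]
E
python3 - <<'E'
from h import *
import pickle
o=get_obs(); print({k:np.round(v,3) for k,v in o.items()})
for n in ['top','scene']:
    c=camera(n); save(c,n+'0.png'); W=world(c); pickle.dump(c,open(n+'0.pkl','wb'))
    for l in ['switch_box','selector','bed','tray','scraper','offcut0','cleaner','corner_sample','tape_measure']:
        for m in masks_of(c,l):
            p=W[m['mask']]; p=p[~np.isnan(p[:,0])]
            if m['conf']>.3 and len(p): print(n,l,round(m['conf'],2),np.round(m['rect']),np.round(np.median(p,0),3),np.round(np.percentile(p[:,2],95),3))
E
```

```text
pics
{'time_s': np.float64(0.0), 'q': array([ 0.925,  0.182,  1.608,  0.   ,  1.354, -0.206]), 'dq': array([ 0.001,  0.001,  0.001, -0.002,  0.001,  0.   ]), 'joint_efforts': array([-1.0000e-03, -4.4487e+01, -3.5134e+01, -0.0000e+00,  9.0000e-03,
       -0.0000e+00]), 'eef_pos': array([0.244, 0.52 , 0.23 ]), 'eef_rot': array([-0.   ,  0.218,  0.976, -0.001]), 'wrist_force': array([ 0.396, -0.034,  0.124]), 'torque': array([-0.055,  0.01 ,  0.019]), 'grasp_force': np.float64(0.0), 'opening': np.float64(0.999)}
top switch_box 0.69 [178. 290.  43.  45.] [0.293 0.363 0.052] 0.067
top switch_box 0.6 [196. 229.  62.  58.] [0.471 0.312 0.078] 0.107
top selector 0.45 [194. 223.  22.  14.] [0.477 0.31  0.109] 0.116
top bed 0.67 [397. 228. 171. 138.] [ 0.514 -0.239  0.06 ] 0.352
top tray 0.72 [397. 227. 172. 138.] [ 0.514 -0.239  0.06 ] 0.356
top scraper 0.88 [129. 215.  24.  45.] [0.504 0.52  0.045] 0.075
top scraper 0.67 [257. 223.  21.  41.] [0.488 0.139 0.07 ] 0.076
top offcut0 0.55 [400. 229. 168. 140.] [ 0.514 -0.239  0.06 ] 0.356
top offcut0 0.52 [350. 222.   8.  10.] [ 0.501 -0.137  0.
[... 1096 characters left out ...]
e scraper 0.41 [211. 288.  13.  11.] [ 0.508 -0.139  0.069] 0.077
scene offcut0 0.64 [208. 288.   9.  12.] [ 0.507 -0.139  0.069] 0.077
scene offcut0 0.63 [224. 303.   7.  15.] [ 0.561 -0.143  0.07 ] 0.077
scene offcut0 0.61 [185. 296.  13.  11.] [ 0.487 -0.196  0.069] 0.076
scene offcut0 0.42 [352. 311.  27.  37.] [0.779 0.056 0.056] 0.061
scene cleaner 0.95 [412. 204.  26.  56.] [0.715 0.342 0.097] 0.168
scene corner_sample 0.62 [377. 248.  54.  60.] [0.706 0.207 0.031] 0.047
scene tape_measure 0.81 [355. 312.  30.  39.] [0.779 0.057 0.055] 0.061
scene tape_measure 0.66 [413. 204.  28.  54.] [0.714 0.342 0.094] 0.168
scene tape_measure 0.6 [179. 315. 221. 210.] [ 0.571 -0.243  0.059] 0.373
```

```bash
python3 - <<'E'
import cv2
a=cv2.imread('pics/top0.png'); b=cv2.imread('pics/scene0.png')
cv2.imwrite('pics/topx.png',cv2.resize(a[120:320,90:490],(800,400),interpolation=cv2.INTER_CUBIC))
cv2.imwrite('pics/scx.png',cv2.resize(b[100:420,60:450],None,fx=1.8,fy=1.8,interpolation=cv2.INTER_CUBIC))
cv2.imwrite('pics/box.png',cv2.resize(a[190:270,150:270],None,fx=6,fy=6,interpolation=cv2.INTER_CUBIC))
E
```

```text
(no output)
```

View pics/topx.png

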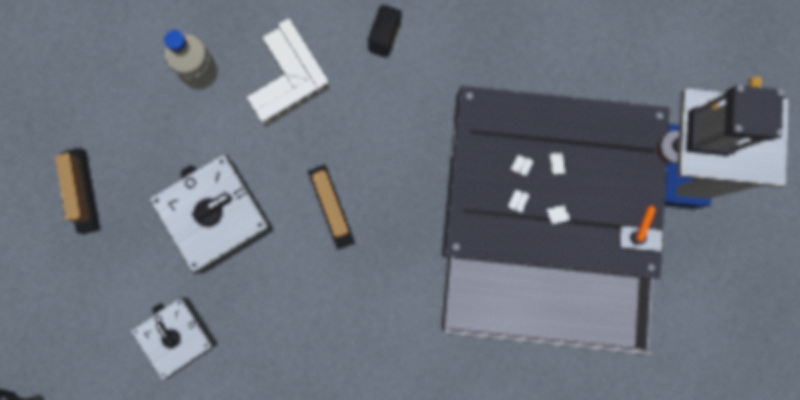

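View pics/box.png

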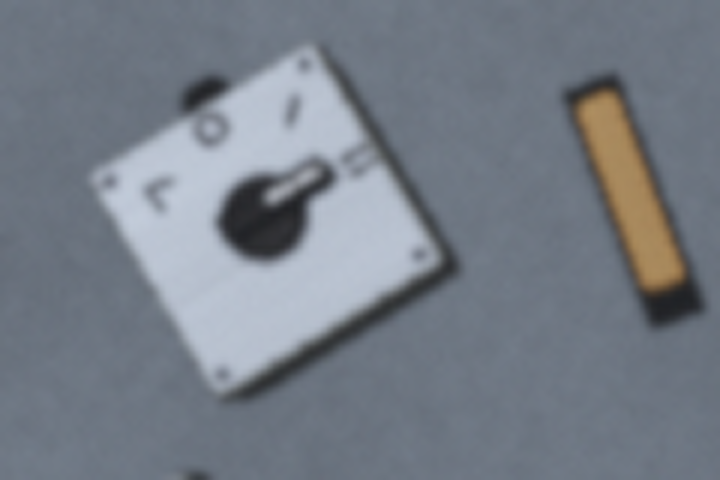

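View pics/scx.png

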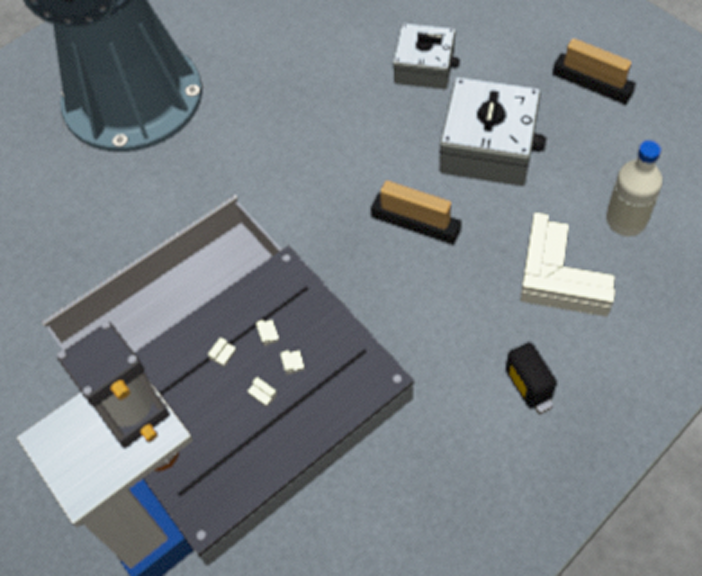

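The view shows the large box (centre about px (194,226) in the top image) with its lever at two bars. The near scraper is at (257,223), four offcuts are mid-bed, and the clamp lever is at lower right. I'll measure each of these from both views.

```bash
cat > m.py <<'E'
from h import *
import pickle
T=pickle.load(open('top0.pkl','rb')); S=pickle.load(open('scene0.pkl','rb'))
def sel(W,box,z0,z1):
    x0,x1,y0,y1=box
    return W[(W[...,0]>x0)&(W[...,0]<x1)&(W[...,1]>y0)&(W[...,1]<y1)&(W[...,2]>z0)&(W[...,2]<z1)]
def rect(p):
    r=cv2.minAreaRect((p[:,:2]*1000).astype(np.float32)); return np.round(r[0],1),np.round(r[1],1),round(r[2],1),len(p),round(float(np.median(p[:,2])),4)
def gray(c): return c['image'].mean(2)
for n,c in (('top',T),('scene',S)):
    W=world(c)
    print(n)
    print(' plate',rect(sel(W,(.38,.58,.2,.42),.072,.084)))
    print(' lever',rect(sel(W,(.40,.56,.22,.40),.108,.13)))
    print(' grip',rect(sel(W,(.40,.6,.06,.22),.066,.09)))
    print(' foot',rect(sel(W,(.40,.6,.06,.22),.02,.034)))
    print(' bed',rect(sel(W,(.36,.72,-.46,-.03),.057,.063)))
    p=sel(W,(.36,.72,-.33,-.06),.0665,.09)
    im=np.zeros((400,400),np.uint8); 
    for q in p: im[int((q[0]-.35)*1000),int((q[1]+.42)*1000)]=255
    k,l,st,ce=cv2.connectedComponentsWithStats(cv2.dilate(im,np.ones((7,7))))
    for i in range(1,k): print('  blob',np.round([ce[i][1]/1000+.35,ce[i][0]/1000-.42],3),st[i][2:])
print('ring',ray(T,150+210/6,190+128/6,.078),ray(S,60+526/1.8,100+119/1.8,.078))
pts=[(110,181),(305,65),(419,255),(222,373)]
for p in pts: print(ray(T,150+p[0]/6,190+p[1]/6,.078))
for p in [(468,96),(660,115),(652,267),(456,246)]: print('bedscrew',ray(T,90+p[0]/2,120+p[1]/2,.06))
for p in [(288,256),(398,378),(200,535)]: print('bedscrew S',ray(S,60+p[0]/1.8,100+p[1]/1.8,.06))
E
python3 m.py
```

```text
top
 plate (array([474. , 317.3]), array([129.6, 129.3]), 33.2, 1680, 0.078)
 lever (array([480.6, 307.3]), array([14.8, 58.6]), 33.1, 103, 0.1138)
 grip (array([492.3, 140.8]), array([99.4, 21.7]), 22.5, 247, 0.0726)
 foot (array([492.4, 140.8]), array([130. ,  29.8]), 22.3, 160, 0.0277)
 bed (array([ 510.5, -233.2]), array([388.5, 306.1]), 85.4, 7158, 0.0602)
  blob [ 0.414 -0.232] [ 7  7 49]
  blob [ 0.423 -0.25 ] [ 7  7 49]
  blob [ 0.431 -0.195] [ 7  7 49]
  blob [ 0.451 -0.309] [  48   39 1523]
  blob [ 0.45  -0.112] [ 7  7 49]
  blob [ 0.459 -0.139] [ 7  7 49]
  blob [ 0.463 -0.165] [ 7  7 49]
  blob [ 0.483 -0.197] [ 35  32 856]
  blob [ 0.476 -0.239] [ 7  7 49]
  blob [ 0.476 -0.222] [ 7  7 49]
  blob [ 0.501 -0.138] [ 33  36 833]
  blob [ 0.524 -0.243] [ 7  7 49]
  blob [ 0.535 -0.082] [ 7  7 49]
  blob [ 0.538 -0.312] [ 7  7 49]
  blob [ 0.555 -0.143] [ 36  37 867]
  blob [ 0.559 -0.196] [ 28  38 877]
  blob [ 0.577 -0.328] [ 7  7 49]
  blob [ 0.587 -0.235] [ 7  7 49]
  blob [ 0.591 -0.142] [ 7  7 49]
  blob [ 0.596 -0.244] [ 7  7 49]
  blob [ 0.595 -0.187] [ 7  7 49]
  bl
[... 527 characters left out ...]
0594)
  blob [ 0.486 -0.197] [ 35  33 944]
  blob [ 0.505 -0.138] [ 35  40 935]
  blob [ 0.559 -0.144] [ 42  41 959]
  blob [ 0.562 -0.196] [ 30  37 911]
ring [0.51753823 0.34628321 0.078     ] [0.51807618 0.34722463 0.078     ]
[0.4903573  0.39362038 0.078     ]
[0.54981709 0.30131206 0.078     ]
[0.45760462 0.24151855 0.078     ]
[0.39844684 0.33421682 0.078     ]
bedscrew [ 0.66215579 -0.06422451  0.06      ]
bedscrew [ 0.639581  -0.3560368  0.06     ]
bedscrew [ 0.40979663 -0.33779681  0.06      ]
bedscrew [ 0.43431473 -0.04761175  0.06      ]
bedscrew S [ 0.43562489 -0.0426409   0.06      ]
bedscrew S [ 0.66530003 -0.06348096  0.06      ]
bedscrew S [ 0.6405589  -0.35438236  0.06      ]
```

{"name": "play_rows", "arguments": {
  "plan": [
    [45, [-0.736, -0.214, 0.151], 0.176],
    [45, [-0.736, -0.214, 0.151], 0.176],
    [45, [-0.736, -0.214, 0.151], 0.176],
    [45, [-0.736, -0.214, 0.151], 0.176],
    [45, [-0.736, -0.214, 0.151], 0.176],
    [45, [-0.736, -0.214, 0.151], 0.176],
    [45, [-0.736, -0.214, 0.151], 0.176],
    [45, [-0.736, -0.214, 0.151], 0.176],
    [45, [-0.736, -0.214, 0.151], 0.176]
  ]
}}

```text
time_s: 1.9
eef_pos: [0.4741, 0.3181, 0.171]
eef_rot: [-0.0, 0.476, 0.879, 0.0]
wrist_force: [-0.6, 0.1, 1.0]
opening: 0.528
grasp_force: 0.0
```

```bash
cat >> h.py <<'E'
def to(x,y,z,ang=None):
    "normalised shift to world x,y,z with tool-y at ang deg"
    from scipy.spatial.transform import Rotation as Ro
    o=get_obs(); q=o['eef_rot']; R=Ro.from_quat([q[1],q[2],q[3],q[0]]).as_matrix()
    d=R.T@(np.array([x,y,z])-o['eef_pos'])/.4
    a=np.degrees(np.arctan2(R[1,1],R[0,1]))
    t=0 if ang is None else ((a-ang+180)%360-180)/180
    print('now',np.round(o['eef_pos'],4),'yang',round(a,2),'q',np.round(o['q'],2),'t',o['time_s'],'op',round(float(o['opening'])*85.4,1),'F',np.round(o['wrist_force'],1)); print('shift',np.round(d,4),'turn',round(t,4))
E
python3 -c "
from h import *
to(.4745,.3174,.094,33.1)"
```

```text
now [0.4741 0.3181 0.171 ] yang 33.12 q [ 0.38  0.23  1.67  0.    1.24 -0.2 ] t 1.9 op 45.1 F [-0.6  0.1  1. ]
shift [-0.0023 -0.      0.1924] turn 0.0001
```

{"name": "play_rows", "arguments": {
  "plan": [
    [45, [-0.001, 0, 0.1], 0],
    [45, [-0.001, 0, 0.16], 0],
    [45, [-0.001, 0, 0.192], 0],
    [45, [-0.001, 0, 0.192], 0],
    [10, [-0.001, 0, 0.192], 0],
    [10, [-0.001, 0, 0.192], 0],
    [10, [-0.001, 0, 0.192], 0],
    [10, [-0.001, 0, 0.192], 0],
    [10, [-0.001, 0, 0.192], 0]
  ]
}}

```text
time_s: 2.8
eef_pos: [0.4763, 0.3182, 0.0961]
eef_rot: [0.001, 0.476, 0.879, 0.002]
wrist_force: [-1.2, 3.1, 6.9]
opening: 0.148
grasp_force: 61.3
```

{"name": "play_rows", "arguments": {
  "plan": [
    [10, [-0.001, 0.004, 0], -0.04],
    [10, [-0.001, 0.004, 0], -0.08],
    [10, [-0.001, 0.004, 0], -0.12],
    [10, [-0.001, 0.004, 0], -0.16],
    [10, [-0.001, 0.004, 0], -0.2],
    [10, [-0.001, 0.004, 0], -0.24],
    [10, [-0.001, 0.004, 0], -0.28],
    [10, [-0.001, 0.004, 0], -0.32],
    [10, [-0.001, 0.004, 0], -0.36],
    [10, [-0.001, 0.004, 0], -0.4]
  ]
}}

```text
time_s: 3.8
eef_pos: [0.4773, 0.3205, 0.0961]
eef_rot: [0.002, -0.134, 0.991, 0.002]
wrist_force: [-2.0, 10.9, 5.3]
opening: 0.151
grasp_force: 61.0
```

```bash
python3 -c "
from h import *
to(.476,.318,.095,123.1)
print(get_obs()['torque'],get_obs()['grasp_force'])"
```

```text
now [0.4773 0.3205 0.0961] yang 105.39 q [ 0.38  0.33  1.72  0.    1.09 -1.46] t 3.8 op 12.9 F [-2.  10.9  5.3]
shift [ 0.0047 -0.0051  0.0028] turn -0.0984
[ 1.73324671  0.44320782 -0.04650914] 61.014999747276306
```

{"name": "play_rows", "arguments": {
  "plan": [
    [10, [0.003, -0.004, 0], -0.04],
    [10, [0.003, -0.004, 0], -0.08],
    [10, [0.003, -0.004, 0], -0.098],
    [10, [0.003, -0.004, 0], -0.098],
    [50, [0.003, -0.004, 0], -0.098],
    [50, [0.003, -0.004, 0], -0.098],
    [50, [0.003, -0.004, 0], -0.098],
    [50, [0.003, -0.004, -0.12], -0.098],
    [50, [0.003, -0.004, -0.2], -0.098]
  ]
}}

```text
time_s: 4.7
eef_pos: [0.4759, 0.3153, 0.1753]
eef_rot: [-0.0, -0.282, 0.96, -0.0]
wrist_force: [0.6, -0.1, 0.1]
opening: 0.584
grasp_force: 0.0
```

```bash
python3 - <<'E'
from m import *
to(.494,.1404,.16,112.7)
for n in ('top','scene'):
    c=camera(n);W=world(c); print(n,rect(sel(W,(.40,.56,.22,.40),.105,.125))); save(c,n+'1.png')
cv2.imwrite('pics/box1.png',cv2.resize(cv2.imread('pics/scene1.png')[130:230,270:400],None,fx=5,fy=5,interpolation=cv2.INTER_CUBIC))
E
```

```text
top
 plate (array([474. , 317.3]), array([129.6, 129.3]), 33.2, 1680, 0.078)
 lever (array([480.6, 307.3]), array([14.8, 58.6]), 33.1, 103, 0.1138)
 grip (array([492.3, 140.8]), array([99.4, 21.7]), 22.5, 247, 0.0726)
 foot (array([492.4, 140.8]), array([130. ,  29.8]), 22.3, 160, 0.0277)
 bed (array([ 510.5, -233.2]), array([388.5, 306.1]), 85.4, 7158, 0.0602)
  blob [ 0.414 -0.232] [ 7  7 49]
  blob [ 0.423 -0.25 ] [ 7  7 49]
  blob [ 0.431 -0.195] [ 7  7 49]
  blob [ 0.451 -0.309] [  48   39 1523]
  blob [ 0.45  -0.112] [ 7  7 49]
  blob [ 0.459 -0.139] [ 7  7 49]
  blob [ 0.463 -0.165] [ 7  7 49]
  blob [ 0.483 -0.197] [ 35  32 856]
  blob [ 0.476 -0.239] [ 7  7 49]
  blob [ 0.476 -0.222] [ 7  7 49]
  blob [ 0.501 -0.138] [ 33  36 833]
  blob [ 0.524 -0.243] [ 7  7 49]
  blob [ 0.535 -0.082] [ 7  7 49]
  blob [ 0.538 -0.312] [ 7  7 49]
  blob [ 0.555 -0.143] [ 36  37 867]
  blob [ 0.559 -0.196] [ 28  38 877]
  blob [ 0.577 -0.328] [ 7  7 49]
  blob [ 0.587 -0.235] [ 7  7 49]
  blob [ 0.591 -0.142] [ 7  7 49]
  blob [ 0.596 -0.244] [ 7  7 49]
  blob [ 0.595 -0.187] [ 7  7 49]
  bl
[... 816 characters left out ...]
078     ]
[0.45760462 0.24151855 0.078     ]
[0.39844684 0.33421682 0.078     ]
bedscrew [ 0.66215579 -0.06422451  0.06      ]
bedscrew [ 0.639581  -0.3560368  0.06     ]
bedscrew [ 0.40979663 -0.33779681  0.06      ]
bedscrew [ 0.43431473 -0.04761175  0.06      ]
bedscrew S [ 0.43562489 -0.0426409   0.06      ]
bedscrew S [ 0.66530003 -0.06348096  0.06      ]
bedscrew S [ 0.6405589  -0.35438236  0.06      ]
now [0.4759 0.3153 0.1753] yang 122.72 q [ 0.38  0.23  1.67 -0.    1.25 -1.76] t 4.7 op 49.9 F [ 0.6 -0.1  0.1]
shift [ 0.1981 -0.3923  0.0386] turn 0.0557
top (array([467.9, 306. ]), array([9.4, 0.7]), 22.9, 3, 0.1114)
scene (array([486.1, 323.7]), array([57.4, 18.7]), 36.0, 124, 0.111)
```

View pics/box1.png

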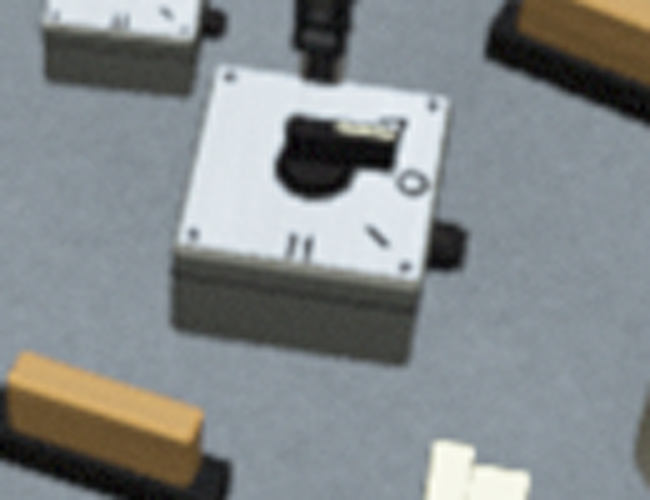

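The lever now points at the ring, so the scraper is next.

{"name": "play_rows", "arguments": {
  "plan": [
    [60, [0.198, -0.392, 0.0], 0.056],
    [60, [0.198, -0.392, 0.0], 0.056],
    [60, [0.198, -0.392, 0.0], 0.056],
    [60, [0.198, -0.392, 0.0], 0.056],
    [60, [0.198, -0.392, 0.0], 0.056],
    [60, [0.198, -0.392, 0.1], 0.056],
    [60, [0.198, -0.392, 0.2], 0.056],
    [60, [0.198, -0.392, 0.2], 0.056]
  ]
}}

```text
time_s: 5.6
eef_pos: [0.4889, 0.1413, 0.0886]
eef_rot: [-0.006, -0.197, 0.98, 0.001]
wrist_force: [-0.7, 0.9, 0.2]
opening: 0.703
grasp_force: 0.0
```

```bash
sed -i '/^for n,c in/,$d' m.py; python3 - <<'E'
from m import *
to(.4945,.1405,.040,112.7)
c=camera('top');W=world(c); p=sel(W,(.40,.56,.22,.40),.107,.13);print(rect(p))
E
```

```text
now [0.4889 0.1413 0.0886] yang 112.67 q [ 0.05  0.22  1.87  0.    1.05 -1.92] t 5.6 op 60.0 F [-0.7  0.9  0.2]
shift [-0.0134 -0.0076  0.1214] turn -0.0002
(array([484.2, 324. ]), array([59.5, 13.9]), 32.6, 107, 0.1137)
```

{"name": "play_rows", "arguments": {
  "plan": [
    [60, [0, 0, 0.06], 0],
    [60, [0, 0, 0.1], 0],
    [60, [0, 0, 0.137], 0],
    [60, [0, 0, 0.137], 0],
    [10, [0, 0, 0.137], 0],
    [10, [0, 0, 0.137], 0],
    [10, [0, 0, 0.137], 0],
    [10, [0, 0, 0.137], 0],
    [10, [0, 0, 0.137], 0],
    [10, [0, 0, 0.137], 0]
  ]
}}

```text
time_s: 6.65
eef_pos: [0.4952, 0.1414, 0.0408]
eef_rot: [0.001, -0.197, 0.98, -0.0]
wrist_force: [-1.6, 1.1, 6.9]
opening: 0.252
grasp_force: 62.1
```

```bash
python3 - <<'E'
from m import *
to(.4945,.1405,.160,112.7)
for n in ('top','scene'):
    W=world(camera(n)); print(rect(sel(W,(.40,.6,.06,.22),.02,.034)))
E
```

```text
now [0.4952 0.1414 0.0408] yang 112.68 q [ 0.05  0.31  1.89  0.    0.94 -1.92] t 6.65 op 21.5 F [-1.6  1.1  6.9]
shift [ 0.0018 -0.0016 -0.298 ] turn -0.0001
(array([452.9, 122.2]), array([43.2, 29.6]), 22.0, 73, 0.028)
(array([496.9, 137.7]), array([130. ,  32.9]), 22.7, 264, 0.0261)
```

```bash
python3 - <<'E'
from m import *
to(.6297,-.1768,.2,-4.6)
E
```

```text
now [0.4952 0.1414 0.0408] yang 112.68 q [ 0.05  0.31  1.89  0.    0.94 -1.92] t 6.75 op 21.2 F [-0.6  1.5  7.3]
shift [-0.0044 -0.8639 -0.3975] turn 0.6516
```

{"name": "play_rows", "arguments": {
  "plan": [
    [10, [0, 0, -0.1], 0],
    [10, [0, 0, -0.2], 0.03],
    [10, [0, -0.06, -0.3], 0.07],
    [10, [0, -0.14, -0.39], 0.11],
    [10, [0, -0.23, -0.397], 0.155],
    [10, [0, -0.32, -0.397], 0.2],
    [10, [0, -0.41, -0.397], 0.245],
    [10, [0, -0.5, -0.397], 0.29],
    [10, [0, -0.59, -0.397], 0.335],
    [10, [0, -0.68, -0.397], 0.38]
  ]
}}

```text
time_s: 7.75
eef_pos: [0.599, -0.1112, 0.1981]
eef_rot: [-0.0, 0.391, 0.92, -0.0]
wrist_force: [0.3, 0.6, -0.8]
opening: 0.247
grasp_force: 60.9
```

```bash
python3 - <<'E'
from m import *
to(.6297,-.1768,.2,-4.6)
E
```

```text
now [ 0.599  -0.1112  0.1981] yang 43.94 q [-0.38  0.29  1.55 -0.    1.31 -1.14] t 7.75 op 21.1 F [ 0.3  0.6 -0.8]
shift [-0.1713 -0.0585 -0.0049] turn 0.2696
```

{"name": "play_rows", "arguments": {
  "plan": [
    [10, [-0.06, -0.02, 0], 0.045],
    [10, [-0.12, -0.04, 0], 0.09],
    [10, [-0.171, -0.058, 0], 0.135],
    [10, [-0.171, -0.058, 0], 0.18],
    [10, [-0.171, -0.058, 0], 0.225],
    [10, [-0.171, -0.058, 0], 0.27],
    [10, [-0.171, -0.058, 0], 0.27],
    [10, [-0.171, -0.058, 0], 0.27]
  ]
}}

```text
time_s: 8.55
eef_pos: [0.6298, -0.1749, 0.198]
eef_rot: [-0.0, 0.732, 0.681, -0.0]
wrist_force: [0.3, 0.2, -1.1]
opening: 0.246
grasp_force: 60.9
```

```bash
python3 - <<'E'
from m import *
to(.6297,-.1768,.1025,-4.6)
for n in ('top','scene'):
    c=camera(n); W=world(c); print(rect(sel(W,(.5,.72,-.3,-.06),.148,.19))); save(c,n+'2.png')
    print([rect(sel(W,b,.067,.09)) for b in [(.45,.525,-.23,-.165),(.46,.53,-.165,-.1),(.53,.585,-.169,-.1),(.53,.59,-.23,-.169)]])
    print(np.nanpercentile(sel(W,(.6,.65,-.26,-.06),.1,.19)[:,2],[0,5,95]))
cv2.imwrite('pics/s2.png',cv2.resize(cv2.imread('pics/scene2.png')[180:420,60:360],None,fx=2.2,fy=2.2))
E
```

```text
now [ 0.6298 -0.1749  0.198 ] yang -4.1 q [-0.45  0.38  1.43 -0.    1.34 -0.38] t 8.55 op 21.0 F [ 0.3  0.2 -1.1]
shift [-4.700e-03  1.000e-04  2.387e-01] turn 0.0028
(array([ 627.2, -176.1]), array([130.9,  31. ]), 84.5, 138, 0.1845)
[(array([0., 0.]), array([0., 0.]), 0.0, 0, nan), (array([0., 0.]), array([0., 0.]), 0.0, 0, nan), (array([ 552.9, -138.9]), array([13.6, 16.5]), 89.6, 26, 0.0697), (array([0., 0.]), array([0., 0.]), 0.0, 0, nan)]
[0.15901628 0.16410896 0.18814993]
(array([ 632.6, -175.3]), array([130.3,  30.3]), 85.7, 539, 0.1821)
[(array([ 486.8, -195.7]), array([24.5, 26.7]), 13.5, 102, 0.0713), (array([0., 0.]), array([0., 0.]), 0.0, 0, nan), (array([0., 0.]), array([0., 0.]), 0.0, 0, nan), (array([ 551.8, -198.7]), array([12.3, 24.4]), 42.7, 27, 0.0699)]
[0.15713309 0.1606673  0.18762392]
  return _methods._mean(a, axis=axis, dtype=dtype,
  ret = ret.dtype.type(ret / rcount)
```

View pics/s2.png

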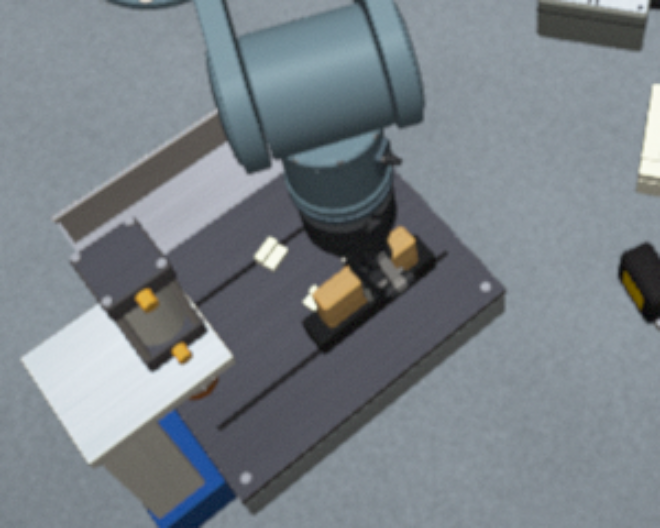

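{"name": "play_rows", "arguments": {
  "plan": [
    [10, [-0.004, 0, 0.1], 0.003],
    [10, [-0.004, 0, 0.18], 0.003],
    [10, [-0.004, 0, 0.225], 0.003],
    [10, [-0.004, 0, 0.238], 0.003],
    [10, [-0.004, 0, 0.238], 0.003],
    [10, [-0.004, 0, 0.238], 0.003]
  ]
}}

```text
time_s: 9.25
eef_pos: [0.6306, -0.1768, 0.1039]
eef_rot: [0.001, 0.736, 0.677, 0.0]
wrist_force: [-0.3, 0.1, -1.9]
opening: 0.246
grasp_force: 60.9
```

{"name": "play_rows", "arguments": {
  "plan": [
    [10, [0, -0.02, 0.003], 0],
    [10, [0, -0.06, 0.003], 0],
    [10, [0, -0.11, 0.003], 0],
    [10, [0, -0.16, 0.003], 0],
    [10, [0, -0.21, 0.003], 0],
    [10, [0, -0.26, 0.003], 0],
    [10, [0, -0.31, 0.003], 0],
    [10, [0, -0.35, 0.003], 0],
    [10, [0, -0.39, 0.003], 0]
  ]
}}

```text
time_s: 10.15
eef_pos: [0.4737, -0.1635, 0.1024]
eef_rot: [0.001, 0.736, 0.677, 0.0]
wrist_force: [-0.2, -0.7, -1.3]
opening: 0.25
grasp_force: 60.9
```

```bash
python3 - <<'E'
from m import *
B=np.array([.5375,-.2005]);ex=np.array([.9968,-.08]);ey=np.array([.08,.9968])
w=B-.147*ex+.031*ey
to(*w,.1025,-4.6)
c=camera('scene'); save(c,'s3f.png')
cv2.imwrite('pics/s3.png',cv2.resize(c['image'][180:420,60:360,::-1],None,fx=2.2,fy=2.2))
E
```

```text
now [ 0.4737 -0.1635  0.1024] yang -4.84 q [-0.57  0.18  1.9  -0.    1.07 -0.48] t 10.15 op 21.4 F [-0.2 -0.7 -1.3]
shift [-0.0029 -0.2012 -0.0004] turn -0.0013
```

View pics/s3.png

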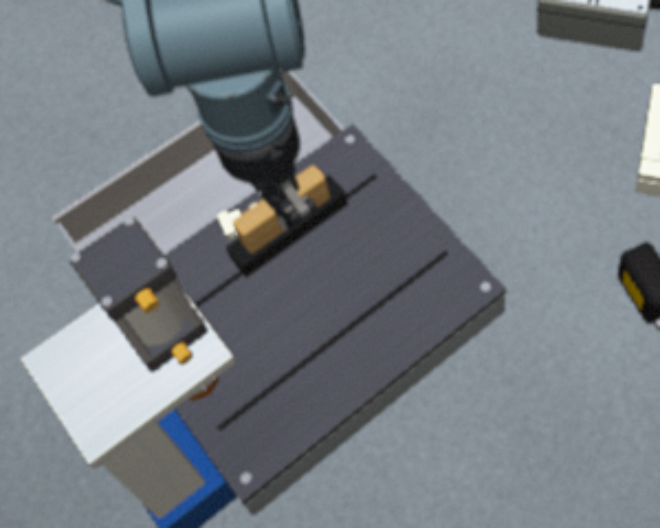

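{"name": "play_rows", "arguments": {
  "plan": [
    [10, [-0.01, -0.03, 0], 0],
    [10, [-0.015, -0.07, 0], 0],
    [10, [-0.015, -0.11, 0], 0],
    [10, [-0.015, -0.15, 0], 0],
    [10, [-0.015, -0.185, 0], 0],
    [10, [-0.015, -0.203, 0], 0],
    [10, [-0.015, -0.203, 0], 0]
  ]
}}

```text
time_s: 10.9
eef_pos: [0.3927, -0.1627, 0.102]
eef_rot: [0.0, 0.737, 0.676, 0.0]
wrist_force: [0.1, -0.3, -1.6]
opening: 0.246
grasp_force: 61.0
```

```bash
python3 - <<'E'
from m import *
to(.43,-.15,.2)
a=camera('scene'); b=camera('top')
cv2.imwrite('pics/s4.png',np.hstack([cv2.resize(a['image'][180:380,60:260,::-1],(400,400)),cv2.resize(b['image'][150:310,300:460,::-1],(400,400))]))
E
```

```text
now [ 0.3927 -0.1627  0.102 ] yang -4.89 q [-0.67  0.01  2.08 -0.    1.05 -0.59] t 10.9 op 21.0 F [ 0.1 -0.3 -1.6]
shift [ 0.0394  0.0904 -0.245 ] turn 0
```

View pics/s4.png

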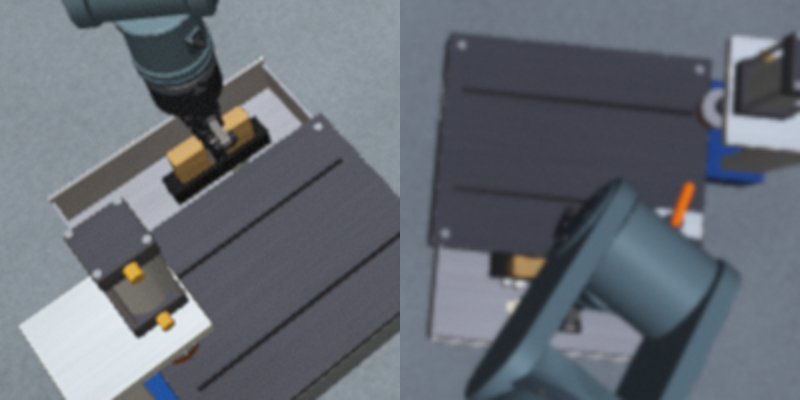

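{"name": "play_rows", "arguments": {
  "plan": [
    [10, [0, 0, -0.08], 0],
    [10, [0, 0, -0.18], 0],
    [10, [0.02, 0.02, -0.245], -0.03],
    [10, [0.08, 0.03, -0.245], -0.07],
    [10, [0.16, 0.05, -0.245], -0.115],
    [10, [0.25, 0.07, -0.245], -0.16],
    [10, [0.34, 0.09, -0.245], -0.205],
    [10, [0.43, 0.11, -0.245], -0.25],
    [10, [0.52, 0.13, -0.245], -0.295],
    [10, [0.6, 0.15, -0.245], -0.34]
  ]
}}

```text
time_s: 12.0
eef_pos: [0.4742, 0.0736, 0.1999]
eef_rot: [0.0, 0.286, 0.958, 0.0]
wrist_force: [1.2, -0.0, -1.0]
opening: 0.248
grasp_force: 60.9
```

```bash
python3 - <<'E'
from m import *
to(.4947,.141,.08,112.7)
E
```

```text
now [0.4742 0.0736 0.1999] yang 56.73 q [-0.09 -0.    1.87  0.    1.27 -1.08] t 12.0 op 21.2 F [ 1.2 -0.  -1. ]
shift [0.0496 0.1688 0.2998] turn -0.3109
```

{"name": "play_rows", "arguments": {
  "plan": [
    [10, [0.02, 0.06, 0], -0.045],
    [10, [0.05, 0.12, 0], -0.09],
    [10, [0.051, 0.17, 0], -0.135],
    [10, [0.051, 0.17, 0], -0.18],
    [10, [0.051, 0.17, 0], -0.225],
    [10, [0.051, 0.17, 0.05], -0.27],
    [10, [0.051, 0.17, 0.15], -0.312],
    [10, [0.051, 0.17, 0.25], -0.312],
    [10, [0.051, 0.17, 0.3], -0.312],
    [10, [0.051, 0.17, 0.3], -0.312]
  ]
}}

```text
time_s: 13.0
eef_pos: [0.4915, 0.1396, 0.0763]
eef_rot: [-0.003, -0.195, 0.981, 0.001]
wrist_force: [-0.8, 0.8, -2.1]
opening: 0.247
grasp_force: 60.9
```

```bash
python3 - <<'E'
from m import *
to(.4947,.141,.0412,112.7)
E
```

```text
now [0.4915 0.1396 0.0763] yang 112.52 q [ 0.04  0.25  1.88  0.    1.02 -1.92] t 13.0 op 21.1 F [-0.8  0.8 -2.1]
shift [-0.0093 -0.0001  0.0876] turn -0.001
```

{"name": "play_rows", "arguments": {
  "plan": [
    [10, [0, 0, 0.03], 0],
    [10, [0, 0, 0.05], 0],
    [10, [0, 0, 0.06], 0],
    [10, [0, 0, 0.06], 0]
  ]
}}

```text
time_s: 13.4
eef_pos: [0.494, 0.1395, 0.0557]
eef_rot: [-0.0, -0.195, 0.981, -0.0]
wrist_force: [-0.0, -0.1, -2.0]
opening: 0.247
grasp_force: 60.9
```

```bash
python3 - <<'E'
from m import *
to(.4947,.141,.0412,112.7)
E
```

```text
now [0.494  0.1395 0.0557] yang 112.5 q [ 0.04  0.28  1.89 -0.    0.97 -1.92] t 13.4 op 21.1 F [-0.  -0.1 -2. ]
shift [-0.0032  0.0028  0.0362] turn -0.0011
```

{"name": "play_rows", "arguments": {
  "plan": [
    [10, [-0.003, 0.003, 0.02], 0],
    [10, [-0.003, 0.003, 0.03], 0],
    [10, [-0.003, 0.003, 0.036], 0],
    [10, [-0.003, 0.003, 0.037], 0],
    [10, [-0.003, 0.003, 0.037], 0]
  ]
}}

```text
time_s: 13.9
eef_pos: [0.4946, 0.1411, 0.0409]
eef_rot: [0.0, -0.195, 0.981, 0.0]
wrist_force: [0.4, 0.1, -1.9]
opening: 0.247
grasp_force: 61.0
```

{"name": "play_rows", "arguments": {
  "plan": [
    [10, [0, 0, 0.003], 0],
    [10, [0, 0, 0.005], 0],
    [10, [0, 0, 0.005], 0]
  ]
}}

```text
time_s: 14.2
eef_pos: [0.4946, 0.1411, 0.0408]
eef_rot: [-0.0, -0.195, 0.981, -0.0]
wrist_force: [-10.9, -1.1, 19.1]
opening: 0.251
grasp_force: 63.9
```

Contact with the bench, so I'll ease off, release, then retreat up and away from the camera views.

{"name": "play_rows", "arguments": {
  "plan": [
    [10, [0, 0, 0.001], 0],
    [10, [0, 0, 0.001], 0],
    [60, [0, 0, 0.001], 0],
    [60, [0, 0, 0.001], 0],
    [60, [0, 0, 0.001], 0],
    [60, [0, 0, 0.001], 0],
    [60, [0, 0, -0.08], 0],
    [60, [0, 0, -0.2], 0],
    [60, [0, 0, -0.32], 0],
    [60, [0, 0, -0.44], 0]
  ]
}}

```text
time_s: 15.2
eef_pos: [0.4941, 0.141, 0.2164]
eef_rot: [-0.0, -0.195, 0.981, 0.0]
wrist_force: [1.1, -0.5, 0.3]
opening: 0.701
grasp_force: 0.0
```

```bash
python3 - <<'E'
from m import *
to(.28,.12,.30)
E
```

```text
now [0.4941 0.141  0.2164] yang 112.5 q [ 0.05  0.06  1.77  0.    1.31 -1.92] t 15.2 op 59.9 F [ 1.1 -0.5  0.3]
shift [ 0.5148  0.1563 -0.2087] turn 0
```

{"name": "play_rows", "arguments": {
  "plan": [
    [60, [0.1, 0.04, -0.1], 0],
    [60, [0.2, 0.08, -0.2], 0],
    [60, [0.3, 0.12, -0.208], 0],
    [60, [0.4, 0.15, -0.208], 0],
    [60, [0.51, 0.156, -0.208], 0],
    [60, [0.51, 0.156, -0.208], 0],
    [60, [0.51, 0.156, -0.208], 0]
  ]
}}

```text
time_s: 15.9
eef_pos: [0.2822, 0.1206, 0.2987]
eef_rot: [0.002, -0.195, 0.981, -0.0]
wrist_force: [0.2, -0.9, -0.5]
opening: 0.7
grasp_force: 0.0
```

```bash
python3 - <<'E'
from m import *
for n in ('top','scene'):
    c=camera(n);W=world(c);save(c,n+'9.png')
    print(n,'lever',rect(sel(W,(.40,.56,.22,.40),.107,.13)),'grip',rect(sel(W,(.40,.6,.06,.22),.066,.09)),'foot',rect(sel(W,(.40,.6,.06,.22),.02,.034)))
    for l in ('offcut0','scraper','cleaner','corner_sample','tape_measure'):
        for m in masks_of(c,l):
            p=W[m['mask']];p=p[~np.isnan(p[:,0])]
            if m['conf']>.4 and len(p): print(l,round(m['conf'],2),np.round(m['rect']),np.round(np.median(p,0),3))
a=cv2.imread('pics/top9.png')[120:320,90:490];b=cv2.imread('pics/scene9.png')[180:380,60:260]
cv2.imwrite('pics/f.png',cv2.resize(a,(800,400),interpolation=cv2.INTER_CUBIC));cv2.imwrite('pics/g.png',cv2.resize(b,(500,500),interpolation=cv2.INTER_CUBIC))
E
```

```text
top lever (array([483.8, 323.8]), array([59.7, 14.8]), 32.6, 105, 0.113) grip (array([492.5, 138.5]), array([99.3, 21.7]), 22.1, 246, 0.0726) foot (array([492.5, 138.6]), array([130. ,  29.8]), 22.4, 161, 0.0275)
offcut0 0.53 [366. 274.  13.   8.] [ 0.349 -0.196  0.017]
offcut0 0.53 [355. 275.   5.  11.] [ 0.35  -0.171  0.02 ]
offcut0 0.47 [346. 264.  10.   4.] [ 0.376 -0.137  0.028]
scraper 0.95 [127. 217.  22.  44.] [0.506 0.521 0.05 ]
scraper 0.77 [258. 224.  19.  44.] [0.486 0.137 0.07 ]
scraper 0.49 [357. 275.  12.  11.] [ 0.351 -0.168  0.02 ]
cleaner 0.93 [185. 149.  21.  26.] [0.693 0.347 0.113]
cleaner 0.73 [198. 227.  64.  57.] [0.471 0.313 0.078]
corner_sample 0.91 [232. 157.  40.  53.] [0.686 0.214 0.034]
corner_sample 0.45 [186. 149.  23.  33.] [0.694 0.349 0.109]
tape_measure 0.89 [280. 138.  16.  28.] [0.763 0.066 0.058]
scene lever (array([486.9, 323.2]), array([57.8, 17. ]), 32.3, 110, 0.1114) grip (array([495.5, 138.7]), array([99.1, 25.3]), 22.7, 304, 0.071) foot (array([495.6, 138. ]), array([130.4,  31.7]), 23.0, 282, 0.0263)
offcut0 0.49 [162. 266.  11.  14.] [ 0.357 -0.171  0.019]
scraper 0.97 [390. 140.  44.  35.] [0.517 0.521 0.038]
scraper 0.77 [295. 220.  51.  40.] [0.502 0.134 0.038]
cleaner 0.61 [413. 204.  30.  50.] [0.715 0.341 0.098]
corner_sample 0.98 [376. 247.  49.  54.] [0.705 0.206 0.031]
tape_measure 0.66 [354. 312.  24.  38.] [0.779 0.055 0.056]
```

View pics/f.png

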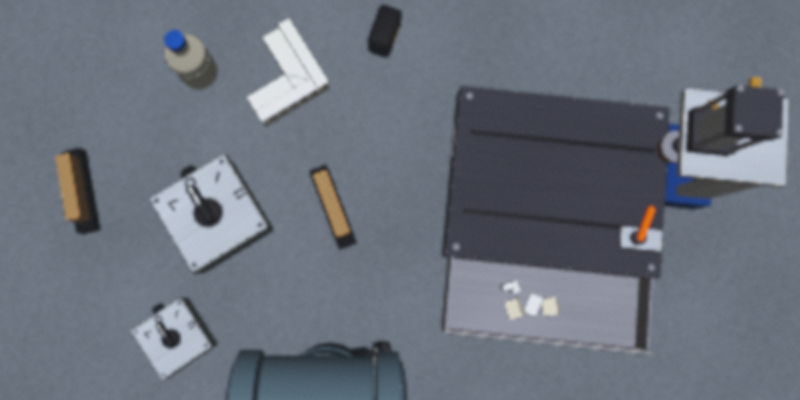

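View pics/g.png

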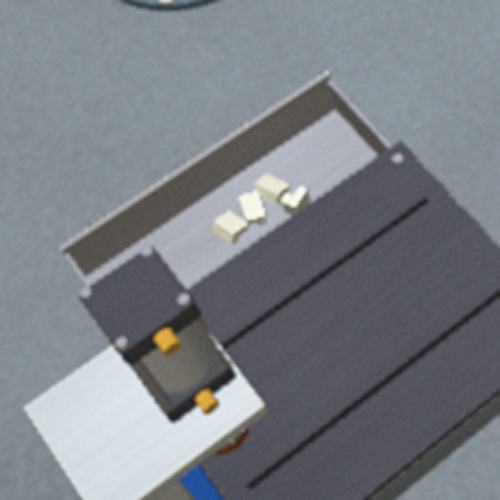

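The lever is at the ring, all four offcuts are in the tray, the scraper is back within about 2 mm, and the other objects haven't moved.

```bash
python3 -c "
from bench import *
print(hand_in())"
```

```text
the job is handed in; nothing more can be done
None
```

The job is handed in: the selector is clicked home at the ring mark, all four offcuts are in the chip tray, the scraper is back within about 2 mm of where it stood, and the bottle, frame corner and tape measure have not moved.

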